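# Brace the spares tin and unscrew its cap

## Task

Stand the square red tin upright, fully down in the square pocket of the wooden holder block so that it is braced, with its cap still screwed on. Then unscrew the tight cap anticlockwise, stop turning when the threads let go, and raise it straight up off the neck; finish while still holding the cap level in the gripper, centred over the mouth and 1 to 2 cm clear above it, touching the tin with nothing. The tin must stay down in the holder, the cap must not be carried away, and the reel, the spout cover and the two knobs are left alone.

Things in the scene. Friction and masses are not known exactly. Their poses are not given: they have to be found in the camera images.
- tin: Dark red square tin, body 56 x 56 mm, 75 mm tall, about 0.5 kg, loose, upright on the cart at the start, cap screwed on. Origin at the centre of its underside, z up, x and y square to its sides. Fits the holder in any of four quarter-turns. Unbraced, it would turn along with the tight cap. Shoulder flat at 75 mm; a sprung cork seal (47 mm wide) there pushes the cap up with about 13 N.
- tin_mouth (a point): Centre of the mouth of the tin's round steel neck, 95 mm above the tin's origin. The neck is centred, 32 mm wide and 20 mm tall, with three short rising right-hand threads outside (40 mm over the threads). With the cap on, the whole stands about 108 mm tall: to take the tin by its sides, grip it just under the shoulder so that the gripper clears the cap.
- tin_bead (a point): Top of a small round steel bead, 6 mm wide and 2.5 mm high, on the tin's shoulder in its +x +y corner (22.5 mm along each axis). It marks where the threads let go: when the cap's rib points over it.
- cap: Round ribbed steel screw cap, 48 mm wide, 26 mm tall, 60 g. Origin at the centre of its lower rim, z up; screwed on, the rim is 78 to 81 mm above the tin's origin. Unscrews anticlockwise from above (positive yaw), about 0.35 N m; starts 0.77 to 1.29 rad short of the tin's yaw. Threads let go when its yaw equals the tin's, within 0.2 rad; it then springs up about 3 mm and lifts straight off.
- cap_rib (a point): Outer end of a raised rib (4 mm wide, 2.5 mm high) on the cap's flat top, 22 mm from its centre, 45 degrees anticlockwise of the cap's x axis. The cap's turn is stopped about 0.2 rad beyond the bead; clockwise it soon stops too and does not come off.
- holder: Dark wooden block, 100 x 100 mm and 30 mm tall, fixed on the cart. In its middle a square pocket, 59 mm wide, 22 mm deep, with a 3 mm chamfer round the mouth, open above; its floor is 8 mm above the cart. Origin at the centre of the underside, z up, x and y along the sides of the block and the pocket.
- reel: Bystander: ribbed aluminium film reel lying flat, 180 mm in diameter, 36 mm tall. Origin at the centre of its underside.
- spout_cover: Bystander: slender brass cone, 52 mm wide at the foot and 85 mm tall, standing. Origin at the centre of its underside.
- knob_a: Bystander: round black knob, 42 mm in diameter and 28 mm tall. Origin at the centre of its underside.
- knob_b: Bystander: another such black knob, 42 mm in diameter and 28 mm tall. Origin at the centre of its underside.
Mind the look-alikes: they are no part of the job. Leave any pink or purple look-alike of the cap alone. Of the things that look like the tin, take the one that is farthest to the robot's left at the start.

How it is judged:
On the way, in this order (a step that is already met when the one before it is completed fails the run):
1. the tin stands fully down in the holder's pocket, the cap still on (z of tin in the frame of holder below 0.012 m and horizontal distance between tin and holder below 0.008 m and angle between tin's own z axis and vertical below 0.08 rad and z of cap in the frame of tin below 0.083 m), for 0.2 s.
2. the threads have let go and the cap is rising off the neck while the tin stays down in the holder (z of tin in the frame of holder below 0.012 m and horizontal distance between tin and holder below 0.008 m and angle between tin's own z axis and vertical below 0.08 rad and z of cap in the frame of tin above 0.089 m), for 0.1 s.
At the end, for the whole second after the job is handed in: Tin upright, within 4 mm of the pocket floor, touched by neither robot nor cap; gripper holds the cap still, level within 0.2 rad, rim 4 to 30 mm above the mouth, within 12 mm of the neck axis, within 0.7 rad of where the threads let go; bystanders within 30 mm of their starts (z of tin in the frame of holder below 0.012 m and horizontal distance between tin and holder below 0.008 m and angle between tin's own z axis and vertical below 0.08 rad and z of cap in the frame of tin between 0.099 and 0.125 m and horizontal distance between cap and tin below 0.012 m and angle between cap's own z axis and vertical below 0.2 rad and angle between the x axis of cap and the x axis of tin, either way round below 0.7 rad and contact force between the fingers and cap above 2 N and contact force between each of cap, the arm, the fingers and tin below 0.1 N and linear speed of cap below 0.02 m/s and distance of each of reel, spout_cover, knob_a, knob_b from where it was at the start of the episode below 0.03 m); the arm keeps its last pose, push and grip.
It fails at once if the cap comes off while the tin is not down in the holder (z of cap in the frame of tin above 0.089 m and z of tin in the frame of holder above 0.02 m).
It fails at once if the cap is carried away from the tin (distance between cap and tin above 0.16 m).
It fails at once if the reel, spout cover or a knob is moved over 30 mm or knocked over (distance of any of reel, spout_cover, knob_a, knob_b from where it was at the start of the episode above 0.03 m or angle between any of reel, spout_cover, knob_a, knob_b's own z axis and vertical above 0.5 rad).
It also fails if it takes over 51 s, if anything falls off the work surface, if the arm or the gripper's body presses on something with over 40 N, if the wrist force passes 120 N, or if a joint passes its speed limit or range.

## Robot

A 6-joint arm with a two-finger parallel gripper is mounted at the origin on the work surface. World frame = base frame: x ahead of the robot, y to its left, z up, the work surface at z = 0. Lengths are in m, angles in rad, forces in N, time in s.
With the tool pointing down it reaches from about 0.375 to 0.9 m from the base axis. Payload 3.1 kg.
Tool frame: the origin (TCP) lies where the fingers leave the gripper's body, on its centre line; the fingertips stand 73 mm ahead of it and the grasp point (between the pads) lies 54 mm ahead of it; z points along the fingers, y is the line along which they close (so a half turn about z gives the same grasp; the last joint's range is limited). The gripper opens to 85 mm and grips with 20 to 120 N. Pads are 22 mm wide; open, the fingers measure 114 mm over their backs; the gripper's body (76 mm by 85 mm) begins 54 mm behind the grasp point. The pads swing forward as they close: fully open they stand 13 mm farther back than shut.
Start: joints at [-1.421, 0.527, 1.433, -0, 1.181, -0.178], TCP at [0.201, -0.592, 0.304] pointing down, gripper open.
Joint ranges: [-3.08, 3.08], [-0.75, 2.2], [0.22, 2.44], [-1.43, 4.57], [0, 2.65], [-2.85, 2.85]. Speed limits (rad/s): [2.79, 2.79, 3.14, 3.14, 3.14, 3.14].

## Interface

Orientations are given as a unit quaternion [x, y, z, w].
In Python, from station import manip gives the robot as it stands.
- The arm moves only by the shell command python3 -m crank 'ROWS' [FORCE]. ROWS is JSON, a list of rows, each an object with "dp": the shift along the tool's x, y, z normalised to -1 to 1, where 1 is 50 cm, a list of three; "delta_rot": the turn, a rotation vector about the tool's x, y, z normalised to -1 to 1, where 1 is 2 pi rad, a list of three; "fingers": the opening, from -1 (shut) to 1 (fully open). A call has 1 to 12 rows; each row shifts and turns the commanded pose from where the row before left it, along the tool's axes as they then stand; what a row does not reach is not made up. A row lasts 1/12 s, in which the tool goes at most 41.7 mm and 7.16 degrees, less where a joint would pass 70% of its speed; a pose out of reach is approached as far as the arm can. A call with a number of a shift or a turn outside -1 to 1 is refused whole. A call with a gripper value outside its range is refused whole. The fingers move at their own pace and stop on an object; FORCE is the grip in N (left out, the last holds). Time passes only in rows, so rows that do not move let the fingers close. It gives the time, the measured TCP pose, the force, the opening and the grip force at its end, in the units of the state.
- manip.sense(): the state, without advancing time (a new reading comes with each control period).
- manip.snapshot(name): name is "scene" or "top"; returns (picture, depth): 420x560x3 uint8, red, green, blue; 420x560 float32, m along the optical axis (not along the pixel's ray), 0 where there is no reading.
- manip.camera_model(name): a dict with "fx", "fy", "cx", "cy" (pixels), "k1" (the pictures are not rectified: a ray, as slopes to the right and down, at radius r is drawn at 1 + k1 r^2 times it, then the intrinsics apply), "origin" and "attitude" of the camera in the world. Camera axes: x right, y up, looking along -z (the intrinsics and any distortion apply to the point x, -y, -z); pixel columns grow to the right and rows downward; lengths in m; the calibration is good to about 2 mm. A picture is of the moment at which its call begins. camera_model takes no time and is no camera call.
- manip.sign_off(): hands the job in; it is judged then, once.
The state is a dict: "t": time; "q": joint angles; "qd": joint speeds; "tau": joint torques, N m; "tcp_pos": TCP position; "tool_rot": TCP orientation; "force": force on the tool from outside, world axes, zero at the start; "ft_torque": the same for the moment, N m; "finger_gap": opening from 0.0 (shut) to 1.0 (fully open); "gripper_force": force on a finger pad.
Only numpy, scipy, OpenCV 4.12 (cv2) and the standard library are available. Lean on these libraries where they do the work, as an engineer would, in place of code of your own. Each camera call takes 0.05 s, during which the arm holds its last target. There are 200 camera calls.

## Working session

There is one attempt and no reset: what is moved stays moved. The work goes in short steps, Python scripts to look and compute and a shell command to move; the robot and the scene stay as the last step left them, time stands still between calls to the robot, and variables do not carry over. Pictures are saved under pics/ and viewed, at most 10 in all, crops included, and the job is handed in when it is done.

```bash
mkdir -p pics
cat > h.py <<'E'
import numpy as np, cv2
from station import manip
from scipy.spatial.transform import Rotation as R
def cam(n):
    c=manip.camera_model(n); a=np.array(c['attitude'],float)
    M=a if a.shape==(3,3) else R.from_quat(a).as_matrix()
    return c,M,np.array(c['origin'],float)
def rays(n,uv):
    c,M,o=cam(n); uv=np.atleast_2d(uv).astype(float)
    d=np.c_[(uv[:,0]-c['cx'])/c['fx'],(uv[:,1]-c['cy'])/c['fy']]; s=d.copy()
    for _ in range(20): s=d/(1+c['k1']*(s**2).sum(1,keepdims=True))
    return o,np.c_[s[:,0],-s[:,1],-np.ones(len(s))]@M.T
def onplane(n,uv,z):
    o,v=rays(n,uv); return o+v*((z-o[2])/v[:,2])[:,None]
def depthpts(n,uv,dep):
    o,v=rays(n,uv); uv=np.atleast_2d(uv).astype(int)
    return o+v*dep[uv[:,1],uv[:,0]][:,None]
E
python3 - <<'E'
from h import *
for n in('scene','top'):
    p,d=manip.snapshot(n); np.savez(f'{n}0.npz',p=p,d=d); cv2.imwrite(f'pics/{n}0.png',p[:,:,::-1])
    c=manip.camera_model(n);print(n,c)
print(manip.sense())
E
```

```text
scene {'fx': 386.86167970253814, 'fy': 386.86167970253814, 'cx': 287.1058578803096, 'cy': 208.179686483129, 'k1': -0.041345111570724825, 'origin': array([ 0.92374365, -0.57101992,  0.67378377]), 'attitude': array([0.38814396, 0.11493449, 0.23349036, 0.88409082])}
top {'fx': 432.8746622141779, 'fy': 432.8746622141779, 'cx': 283.977726594536, 'cy': 209.74064616317708, 'k1': -0.11630622824136275, 'origin': array([ 0.37161375, -0.05648879,  1.26495644]), 'attitude': array([ 0.06220399, -0.06509526, -0.69741542,  0.71098875])}
{'t': 0.1, 'q': array([-1.42147075e+00,  5.28409291e-01,  1.43378689e+00,  1.50073535e-05,
        1.18142804e+00, -1.78461813e-01]), 'qd': array([ 0.00133973, -0.00184736, -0.00221511,  0.00075117,  0.00189134,
        0.00091942]), 'tau': array([-3.17704989e-04, -4.43303883e+01, -1.78587270e+01, -2.88033925e-04,
        3.88397661e-03, -1.31568578e-05]), 'tcp_pos': array([ 0.20119398, -0.5911889 ,  0.30300512]), 'tool_rot': array([ 9.86599421e-01,  1.63158052e-01,  2.17358797e-05, -1.01557225e-03]), 'force': array([0.93063265, 0.38538069, 0.57045217]), 'ft_torque': array([ 0.06204875, -0.01634961, -0.04679204]), 'gripper_force': 0.0, 'finger_gap': 1.0002371004701636}
```

View pics/top0.png

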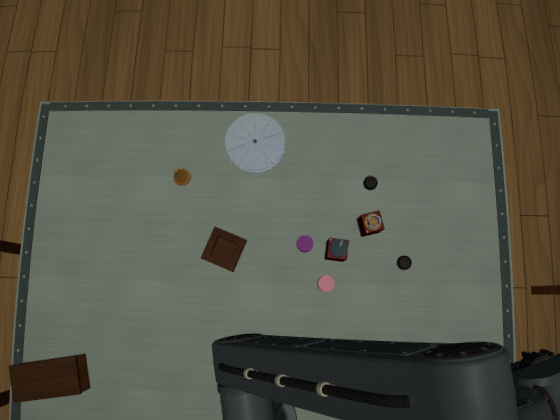

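View pics/scene0.png

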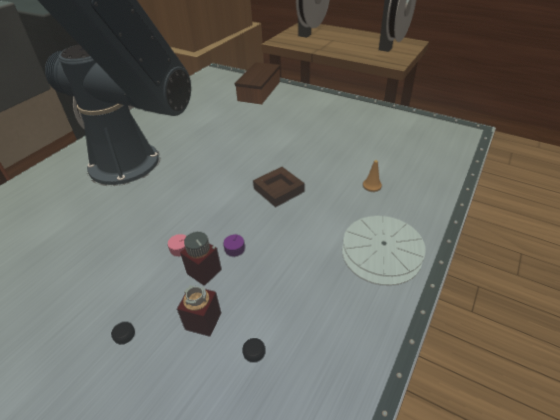

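The top view shows the holder at about (224,249) and the capped tin at (337,249). The tin at (371,222) has no cap, so the capped one, which is also the farther left, is the target. Purple and pink look-alikes sit at (305,243) and (327,283). Next I measure the tin and holder.

Run:
```python
from h import *
p=np.load('top0.npz')['p'];q=np.load('scene0.npz')['p']
a=cv2.resize(p[225:275,195:250],None,fx=7,fy=7,interpolation=cv2.INTER_CUBIC)
b=cv2.resize(p[225:275,310:360],None,fx=7,fy=7,interpolation=cv2.INTER_CUBIC)
cv2.imwrite('pics/crop.png',np.hstack([a,b])[:,:,::-1])
cv2.imwrite('pics/crop2.png',cv2.resize(q[220:300,165:245],None,fx=7,fy=7,interpolation=cv2.INTER_CUBIC)[:,:,::-1])
# holder
def big(m):
    n,l,s,c=cv2.connectedComponentsWithStats(m.astype(np.uint8)); k=1+np.argmax(s[1:,4]); return (l==k).astype(np.uint8),s[k],c[k]
hs=cv2.cvtColor(p,cv2.COLOR_RGB2HSV)
w=np.zeros(p.shape[:2],bool); w[215:285,190:258]=1
m,s,c=big(w&(p.max(2)<100)); cn=max(cv2.findContours(m,0,2)[0],key=cv2.contourArea)[:,0]
P=onplane('top',cn,.03)[:,:2]; r=cv2.minAreaRect((P*1000).astype(np.float32)); print('holder',s,c,r)
d=np.load('top0.npz')['d']
w=np.zeros(p.shape[:2],bool); w[230:268,320:355]=1
print(p[249,325:352].tolist()); 
m,s,c=big(w&(p[:,:,0].astype(int)-p[:,:,1]>30)|(w&(p.max(2)<110)));cn=max(cv2.findContours(m,0,2)[0],key=cv2.contourArea)[:,0]
P=onplane('top',cn,.075)[:,:2];print('tin',s,c,cv2.minAreaRect((P*1000).astype(np.float32)))
v,u=np.nonzero(m);D=depthpts('top',np.c_[u,v],d);print(np.percentile(D[:,2],[5,30,50,70,95,99]))
t=D[(D[:,2]>.068)];print('shoulder+cap',cv2.minAreaRect((t[:,:2]*1000).astype(np.float32)))
t=D[(D[:,2]>.095)];print('cap',len(t),cv2.minEnclosingCircle((t[:,:2]*1000).astype(np.float32)),t.mean(0))
w=np.zeros(p.shape[:2],bool); w[215:285,190:258]=1; v,u=np.nonzero(w); D=depthpts('top',np.c_[u,v],d)
t=D[(D[:,2]>.022)&(D[:,2]<.04)];print('holderdepth',len(t),cv2.minAreaRect((t[:,:2]*1000).astype(np.float32)),np.median(t[:,2]))
```

```text
holder [ 200  226   48   47 1317] [223.57403189 248.81624905] ((480.22216796875, 111.39794921875), (106.2611312866211, 101.84534454345703), 68.61800384521484)
[[70, 75, 66], [21, 3, 5], [27, 2, 1], [70, 27, 18], [64, 32, 28], [51, 51, 51], [50, 57, 60], [47, 54, 59], [49, 57, 62], [51, 58, 63], [50, 59, 61], [48, 56, 62], [50, 56, 62], [48, 57, 62], [51, 58, 62], [50, 59, 63], [48, 57, 60], [51, 59, 64], [51, 58, 64], [53, 59, 64], [51, 57, 62], [49, 58, 62], [63, 70, 69], [99, 106, 97], [106, 113, 102], [105, 114, 102], [108, 116, 104]]
tin [324 237  26  25 549] [336.28415301 249.32240437] ((479.86309814453125, -205.59893798828125), (67.00949096679688, 65.59960174560547), 84.00039672851562)
[-0.00023865  0.07270816  0.07908957  0.10446848  0.10836595  0.11050931]
shoulder+cap ((451.2202453613281, -140.2106475830078), (72.9749755859375, 219.22784423828125), 25.14543342590332)
cap 261 ((433.42578125, -142.35263061523438), 105.7986068725586) [ 0.48172016 -0.20605838  0.11412141]
holderdepth 823 ((481.25189208984375, 112.05131530761719), (101.2826919555664, 100.92304229736328), 68.78922271728516) 0.029756547392180144
```

View pics/crop.png

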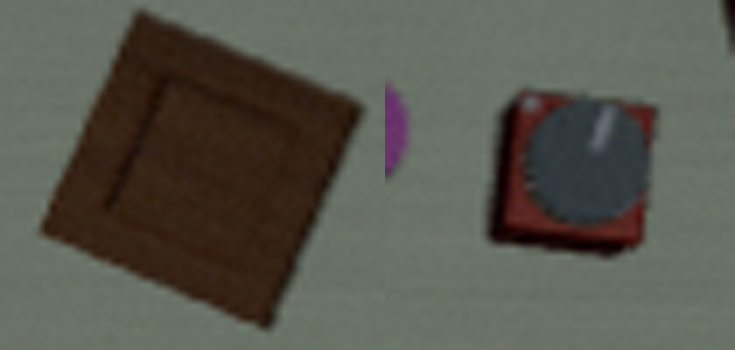

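View pics/crop2.png

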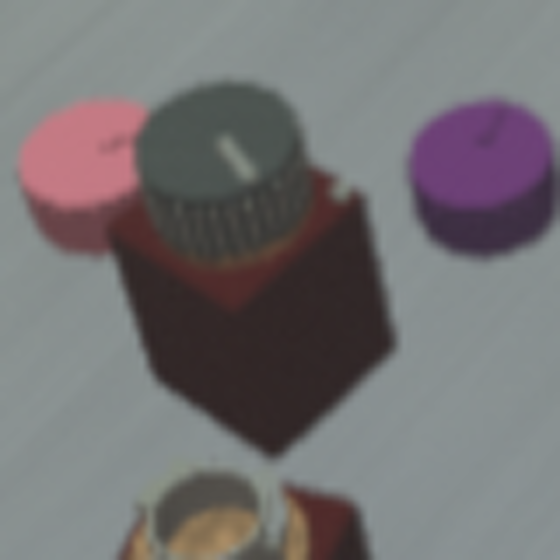

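The left crop shows the holder. In the right crop the tin's shoulder corners are near (522,93), (656,108), (640,248) and (503,238). The bead is at (530,103) and the rib's outer end at (611,106). So the tin's yaw is near -6° and the bead points forward-left.

Run:
```python
from h import *
up=lambda c:np.c_[310+(c[:,0]-385+.5)/7-.5,225+(c[:,1]+.5)/7-.5]
co=onplane('top',up(np.array([[522,93],[656,108],[640,248],[503,238]],float)),.075)
print('corners',co.round(4).tolist(),'ctr',co.mean(0)); e=np.diff(np.r_[co,co[:1]],axis=0)
print([ (round(np.hypot(*x[:2])*1000),round(np.degrees(np.arctan2(x[1],x[0]))%90,1)) for x in e])
p=np.load('top0.npz')['p'];K=8
b=cv2.resize(p[225:275,310:360],None,fx=K,fy=K,interpolation=cv2.INTER_LINEAR).astype(int)
m=((b[:,:,0]>45)&(b[:,:,0]-b[:,:,1]>15))
cn=np.vstack([c[:,0] for c in cv2.findContours(m.astype(np.uint8),0,2)[0] if cv2.contourArea(c)>400])
toP=lambda c,z:onplane('top',np.c_[310+(c[:,0]+.5)/K-.5,225+(c[:,1]+.5)/K-.5],z)
print('shoulder',cv2.minAreaRect((toP(cn,.075)[:,:2]*1000).astype(np.float32)))
g=(b[:,:,2]-b[:,:,0]>4)&(b[:,:,0]<75)&(b[:,:,0]>35)
n,l,s,c=cv2.connectedComponentsWithStats(g.astype(np.uint8));k=1+np.argmax(s[1:,4]);cc=max(cv2.findContours((l==k).astype(np.uint8),0,2)[0],key=cv2.contourArea)[:,0]
print('cap',cv2.minEnclosingCircle((toP(cc,.106)[:,:2]*1000).astype(np.float32)))
bd=onplane('top',up(np.array([[530,103.]])),.0775);rb=onplane('top',up(np.array([[611,106.]])),.108);print('bead',bd,'rib',rb)
# holder, stricter edge half level
h=cv2.resize(p[220:280,190:258],None,fx=K,fy=K,interpolation=cv2.INTER_LINEAR)
for th in(70,80,90):
    m=(h[:,:,1]<th).astype(np.uint8);c=max(cv2.findContours(m,0,2)[0],key=cv2.contourArea)[:,0]
    P=onplane('top',np.c_[190+(c[:,0]+.5)/K-.5,220+(c[:,1]+.5)/K-.5],.03);print(th,cv2.minAreaRect((P[:,:2]*1000).astype(np.float32)))
s=manip.sense();print(s['t'],s['tcp_pos'],R.from_quat(s['tool_rot']).as_matrix().round(4).tolist())
```

```text
corners [[0.5119, -0.1858, 0.075], [0.5069, -0.239, 0.075], [0.4515, -0.2325, 0.075], [0.4545, -0.1785, 0.075]] ctr [ 0.48119117 -0.20893592  0.075     ]
[(53, np.float64(84.6)), (56, np.float64(83.2)), (54, np.float64(86.8)), (58, np.float64(82.7))]
shoulder ((484.625732421875, -182.54483032226562), (107.44651794433594, 56.50620651245117), 84.29510498046875)
cap ((482.94903564453125, -208.2036590576172), 23.84317398071289)
bead [[ 0.5076976 -0.1887061  0.0775   ]] rib [[ 0.50358864 -0.21657109  0.108     ]]
70 ((480.1681213378906, 111.6697998046875), (103.98347473144531, 100.3200912475586), 68.55925750732422)
80 ((480.2391052246094, 111.48753356933594), (105.14036560058594, 101.3904037475586), 68.47351837158203)
90 ((480.2779541015625, 111.48773193359375), (106.29971313476562, 102.72282409667969), 68.59011840820312)
0.1 [ 0.20119398 -0.5911889   0.30300512] [[0.9468, 0.3219, -0.0003], [0.3219, -0.9468, 0.002], [0.0004, -0.002, -1.0]]
```

```bash
python3 -m crank '[{"dp":[0,0,0],"delta_rot":[0,0,0.017],"fingers":1},{"dp":[0,0,0],"delta_rot":[0,0,0.017],"fingers":1},{"dp":[0,0,0],"delta_rot":[0,0,0.017],"fingers":1},{"dp":[0,0,0],"delta_rot":[0,0,0.017],"fingers":1}]' 40
python3 -m crank '[{"dp":[0.04,-0.068,0],"delta_rot":[0,0,0],"fingers":1},{"dp":[0.04,-0.068,0],"delta_rot":[0,0,0],"fingers":1},{"dp":[0.04,-0.068,0],"delta_rot":[0,0,0],"fingers":1},{"dp":[0.04,-0.068,0],"delta_rot":[0,0,0],"fingers":1},{"dp":[0.04,-0.068,0],"delta_rot":[0,0,0],"fingers":1},{"dp":[0.04,-0.068,0],"delta_rot":[0,0,0],"fingers":1},{"dp":[0.04,-0.068,0],"delta_rot":[0,0,0],"fingers":1},{"dp":[0.04,-0.068,0],"delta_rot":[0,0,0],"fingers":1},{"dp":[0.04,-0.068,0],"delta_rot":[0,0,0],"fingers":1},{"dp":[0.04,-0.068,0],"delta_rot":[0,0,0],"fingers":1},{"dp":[0.04,-0.068,0],"delta_rot":[0,0,0],"fingers":1},{"dp":[0.04,-0.068,0],"delta_rot":[0,0,0],"fingers":1}]'
cat >> h.py <<'E'
def to(x,y,z,yaw):
    "shift in tool axes (norm, after turning), turn (norm) and tilt error from the measured pose"
    s=manip.sense(); M=R.from_quat(s['tool_rot']); m=M.as_matrix()
    G=R.from_euler('z',yaw,degrees=True)*R.from_euler('x',180,degrees=True)
    print('t',round(s['t'],2),'tcp',s['tcp_pos'].round(4),'yaw',np.degrees(np.arctan2(m[1,0],m[0,0])).round(2),'gap',round(s['finger_gap'],3),'gf',round(s['gripper_force'],1),'F',s['force'].round(1),'Tz',s['ft_torque'].round(2),'q6',s['q'][5].round(2))
    d=np.array([x,y,z])-s['tcp_pos']
    print('dp now-axes',(m.T@d/.5).round(4),'dp goal-axes',(G.inv().apply(d)/.5).round(4),'rot',((M.inv()*G).as_rotvec()/2/np.pi).round(4))
E
python3 -c "
from h import *
to(.482,-.2085,.117,-5.7)"
```

```text
t: 0.43
tcp_pos: [0.2012, -0.5914, 0.3033]
tool_rot: [0.999, -0.052, -0.0, -0.001]
force: [0.5, -0.1, 0.6]
finger_gap: 0.998
gripper_force: 0.0
t: 1.43
tcp_pos: [0.4812, -0.2077, 0.3037]
tool_rot: [0.999, -0.05, -0.0, -0.0]
force: [-0.5, -1.3, 0.0]
finger_gap: 1.004
gripper_force: 0.0
t 1.43 tcp [ 0.4812 -0.2077  0.3037] yaw -5.7 gap 1.004 gf 0.0 F [-0.5 -1.3  0. ] Tz [ 0.04  0.01 -0.  ] q6 1.05
dp now-axes [0.0019 0.0016 0.3734] dp goal-axes [0.0017 0.0015 0.3734] rot [-0.      0.0001 -0.    ]
```

```bash
python3 -m crank '[{"dp":[0.0017,0.0015,0.06],"delta_rot":[0,0,0],"fingers":1},{"dp":[0,0,0.06],"delta_rot":[0,0,0],"fingers":1},{"dp":[0,0,0.06],"delta_rot":[0,0,0],"fingers":1},{"dp":[0,0,0.06],"delta_rot":[0,0,0],"fingers":1},{"dp":[0,0,0.05],"delta_rot":[0,0,0],"fingers":1},{"dp":[0,0,0.04],"delta_rot":[0,0,0],"fingers":1},{"dp":[0,0,0.03],"delta_rot":[0,0,0],"fingers":1},{"dp":[0,0,0.013],"delta_rot":[0,0,0],"fingers":1},{"dp":[0,0,0],"delta_rot":[0,0,0],"fingers":1}]'
python3 -c "
from h import *
to(.482,-.2085,.117,-5.7)
p,d=manip.snapshot('scene');cv2.imwrite('pics/s1.png',cv2.resize(p[140:320,100:340],None,fx=3,fy=3)[:,:,::-1])"
```

```text
t: 2.18
tcp_pos: [0.4805, -0.2098, 0.1158]
tool_rot: [0.999, -0.05, -0.002, -0.001]
force: [0.5, -0.4, -0.4]
finger_gap: 1.001
gripper_force: 0.0
t 2.18 tcp [ 0.4805 -0.2098  0.1158] yaw -5.7 gap 1.001 gf 0.0 F [ 0.5 -0.4 -0.4] Tz [-0.04 -0.01  0.03] q6 1.05
dp now-axes [ 0.0026 -0.0029 -0.0024] dp goal-axes [ 0.0026 -0.0029 -0.0024] rot [-0.0003  0.0005 -0.    ]
```

View pics/s1.png

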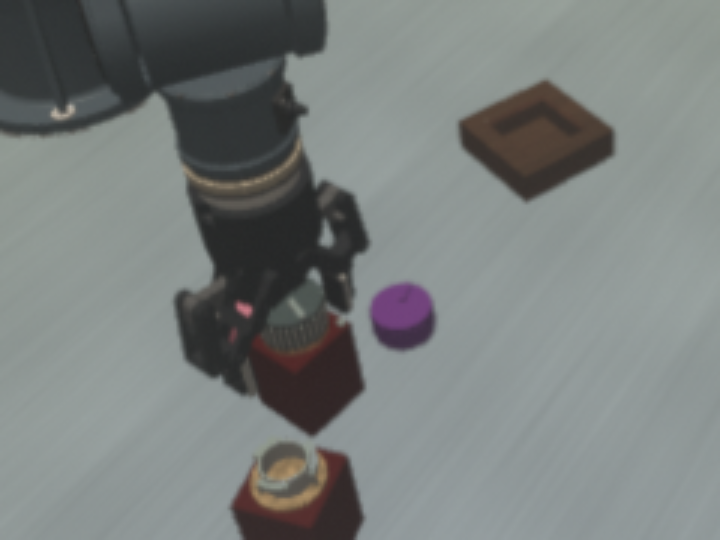

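The pads straddle the tin just below the shoulder, and the cap at about (295,320) is clear of the gripper body. Closing now.

```bash
python3 -m crank '[{"dp":[0.0026,0,-0.001],"delta_rot":[0,0,0],"fingers":-1},{"dp":[0,0,0],"delta_rot":[0,0,0],"fingers":-1},{"dp":[0,0,0],"delta_rot":[0,0,0],"fingers":-1},{"dp":[0,0,0],"delta_rot":[0,0,0],"fingers":-1},{"dp":[0,0,0],"delta_rot":[0,0,0],"fingers":-1},{"dp":[0,0,0],"delta_rot":[0,0,0],"fingers":-1},{"dp":[0,0,0],"delta_rot":[0,0,0],"fingers":-1},{"dp":[0,0,0],"delta_rot":[0,0,0],"fingers":-1}]' 70
python3 -m crank '[{"dp":[0,0,-0.02],"delta_rot":[0,0,0],"fingers":-1},{"dp":[0,0,-0.04],"delta_rot":[0,0,0],"fingers":-1},{"dp":[0,0,-0.06],"delta_rot":[0,0,0],"fingers":-1},{"dp":[0,0,-0.06],"delta_rot":[0,0,0],"fingers":-1},{"dp":[0,0,-0.04],"delta_rot":[0,0,0],"fingers":-1},{"dp":[0,0,-0.02],"delta_rot":[0,0,0],"fingers":-1},{"dp":[0,0,0],"delta_rot":[0,0,0],"fingers":-1}]'
python3 -c "
from h import *
to(.4812,.112,.236,-21.3)"
```

```text
t: 2.9
tcp_pos: [0.4831, -0.21, 0.1195]
tool_rot: [0.999, -0.05, 0.001, 0.0]
force: [0.7, 4.3, 5.8]
finger_gap: 0.645
gripper_force: 75.3
t: 3.48
tcp_pos: [0.4833, -0.2111, 0.2404]
tool_rot: [0.999, -0.05, 0.002, 0.002]
force: [-0.4, 0.5, -5.6]
finger_gap: 0.644
gripper_force: 76.0
t 3.48 tcp [ 0.4833 -0.2111  0.2404] yaw -5.69 gap 0.644 gf 76.0 F [-0.4  0.5 -5.6] Tz [-0.02 -0.03  0.04] q6 1.05
dp now-axes [-0.0682 -0.6425  0.0067] dp goal-axes [-0.2386 -0.6004  0.0088] rot [ 0.0004 -0.0008  0.0434]
```

```bash
python3 -m crank '[{"dp":[0,0,0],"delta_rot":[0,0,0.0145],"fingers":-1},{"dp":[0,0,0],"delta_rot":[0,0,0.0145],"fingers":-1},{"dp":[0,0,0],"delta_rot":[0,0,0.0145],"fingers":-1}]'
python3 -m crank '[{"dp":[-0.012,-0.03,0],"delta_rot":[0,0,0],"fingers":-1},{"dp":[-0.024,-0.06,0],"delta_rot":[0,0,0],"fingers":-1},{"dp":[-0.024,-0.06,0],"delta_rot":[0,0,0],"fingers":-1},{"dp":[-0.024,-0.06,0],"delta_rot":[0,0,0],"fingers":-1},{"dp":[-0.024,-0.06,0],"delta_rot":[0,0,0],"fingers":-1},{"dp":[-0.024,-0.06,0],"delta_rot":[0,0,0],"fingers":-1},{"dp":[-0.024,-0.06,0],"delta_rot":[0,0,0],"fingers":-1},{"dp":[-0.024,-0.06,0],"delta_rot":[0,0,0],"fingers":-1},{"dp":[-0.024,-0.06,0],"delta_rot":[0,0,0],"fingers":-1},{"dp":[-0.024,-0.06,0],"delta_rot":[0,0,0],"fingers":-1},{"dp":[-0.01,-0.03,0],"delta_rot":[0,0,0],"fingers":-1},{"dp":[0,0,0],"delta_rot":[0,0,0],"fingers":-1}]'
python3 -c "
from h import *
to(.4812,.112,.195,-21.3)
p,d=manip.snapshot('scene');cv2.imwrite('pics/s2.png',cv2.resize(p[60:240,180:420],None,fx=3,fy=3)[:,:,::-1])"
```

```text
t: 3.73
tcp_pos: [0.4815, -0.2098, 0.2363]
tool_rot: [0.982, -0.188, -0.002, -0.001]
force: [0.1, -0.2, -4.5]
finger_gap: 0.641
gripper_force: 75.9
t: 4.73
tcp_pos: [0.4795, 0.1153, 0.2363]
tool_rot: [0.983, -0.183, -0.002, -0.0]
force: [-0.7, 0.2, -4.8]
finger_gap: 0.638
gripper_force: 76.1
t 4.73 tcp [0.4795 0.1153 0.2363] yaw -21.12 gap 0.638 gf 76.1 F [-0.7  0.2 -4.8] Tz [ 0.01 -0.03  0.01] q6 1.95
dp now-axes [0.0059 0.005  0.0826] dp goal-axes [0.0056 0.005  0.0826] rot [0.0001 0.0006 0.0005]
```

View pics/s2.png

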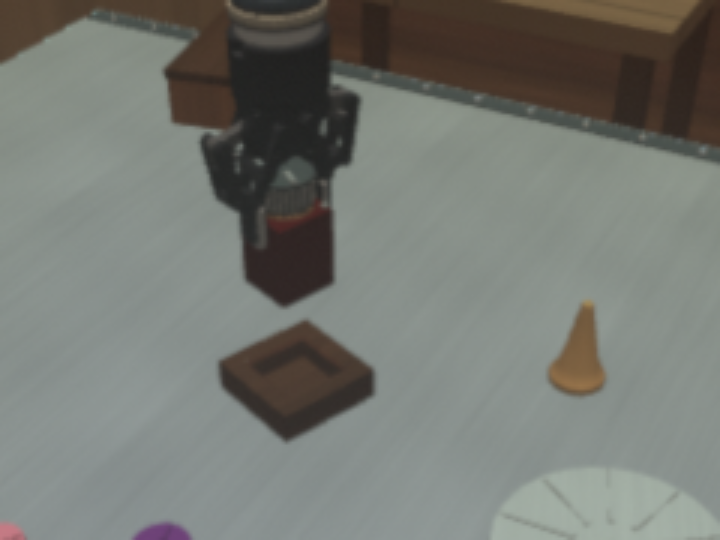

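The scene view shows the tin held upright, its lowest corner at about (285,305), over the holder, whose centre is at about (297,375). I go lower and check the alignment before inserting.

```bash
python3 -m crank '[{"dp":[0.0056,0.005,0.02],"delta_rot":[0,0.0006,0.0005],"fingers":-1},{"dp":[0,0,0.04],"delta_rot":[0,0,0],"fingers":-1},{"dp":[0,0,0.04],"delta_rot":[0,0,0],"fingers":-1},{"dp":[0,0,0.025],"delta_rot":[0,0,0],"fingers":-1},{"dp":[0,0,0.015],"delta_rot":[0,0,0],"fingers":-1},{"dp":[0,0,0],"delta_rot":[0,0,0],"fingers":-1},{"dp":[0,0,0],"delta_rot":[0,0,0],"fingers":-1}]'
python3 - <<'E'
from h import *
to(.4812,.112,.15,-21.3)
p,d=manip.snapshot('scene');np.savez('s3.npz',p=p,d=d);cv2.imwrite('pics/s3.png',cv2.resize(p[110:220,230:330],None,fx=5.4,fy=5.4,interpolation=cv2.INTER_CUBIC)[:,:,::-1])
E
```

```text
t: 5.37
tcp_pos: [0.4829, 0.1081, 0.1674]
tool_rot: [0.982, -0.187, 0.001, 0.001]
force: [0.7, -0.1, -4.6]
finger_gap: 0.642
gripper_force: 75.9
t 5.37 tcp [0.4829 0.1081 0.1674] yaw -21.59 gap 0.642 gf 75.9 F [ 0.7 -0.1 -4.6] Tz [ 0.02 -0.02 -0.04] q6 1.94
dp now-axes [-0.0061 -0.006   0.0348] dp goal-axes [-0.0059 -0.006   0.0348] rot [ 0.0001 -0.0004 -0.0008]
```

View pics/s3.png

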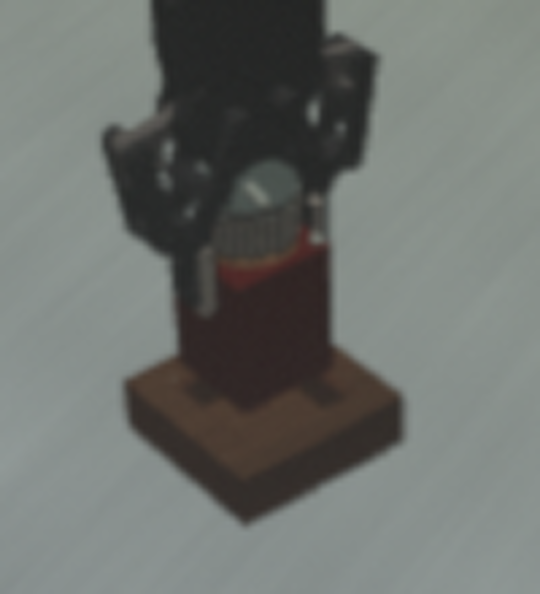

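Run:
```python
from h import *
f=lambda c:np.c_[230+(np.array(c)[:,0]+.5)/5.4-.5,110+(np.array(c)[:,1]+.5)/5.4-.5]
h=onplane('scene',f([(125,385),(246,478),(403,400)]),.03)
print('holder',h.round(4).tolist(),(h[0]+h[2])/2)
for z in(.046,.049):
    t=onplane('scene',f([(182,360),(248,412),(330,365)]),z);print('tin',t.round(4).tolist(),(t[0]+t[2])/2,np.linalg.norm(np.diff(t,axis=0),axis=1))
t=onplane('scene',f([(240,292),(327,243)]),.046+.075);print('shoulder near,right',t.round(4).tolist())
P=[]
for i in range(12):
    manip.snapshot('top');s=manip.sense();P.append(np.r_[s['tcp_pos'],R.from_quat(s['tool_rot']).as_rotvec()])
P=np.array(P);print(P.mean(0),P.std(0))
```

```text
holder [[0.4195, 0.0848, 0.03], [0.5096, 0.0532, 0.03], [0.5468, 0.1405, 0.03]] [0.48312582 0.11263722 0.03      ]
tin [[0.4456, 0.0985, 0.046], [0.4955, 0.0793, 0.046], [0.5118, 0.1299, 0.046]] [0.47871279 0.11418911 0.046     ] [0.05343846 0.05307517]
tin [[0.4479, 0.0953, 0.049], [0.4976, 0.0762, 0.049], [0.5137, 0.1265, 0.049]] [0.48083946 0.11091469 0.049     ] [0.05318309 0.05282154]
shoulder near,right [[0.4986, 0.0734, 0.121], [0.5139, 0.1258, 0.121]]
[ 0.48327176  0.10877317  0.16841272  3.08575342 -0.5868814   0.00759858] [2.23328837e-04 1.34889615e-04 2.43999861e-04 8.71047554e-05
 2.81773777e-04 9.59986936e-04]
```

```bash
cat > faces.py <<'E'
from h import *
D=[]
for i in range(8):
    p,d=manip.snapshot('scene');D.append(d)
d=np.median(D,0);v,u=np.mgrid[110:225,225:335];P=depthpts('scene',np.c_[u.ravel(),v.ravel()],d)
y=np.radians(-21.3);ex=np.array([np.cos(y),np.sin(y)]);ey=np.array([-np.sin(y),np.cos(y)])
C=np.array([.482,.112]);a=(P[:,:2]-C)@ex;b=(P[:,:2]-C)@ey;z=P[:,2]
def st(n,m,q): q=q[m];print(n,len(q),np.round(1000*np.percentile(q,[20,50,80]),1),'mm')
zl,zh=map(float,__import__('sys').argv[1:3])
tz=(z>zl)&(z<zh);hz=(z>.005)&(z<.025)
st('tin x',tz&(abs(b)<.02)&(abs(a-.028)<.012),a-.028)
st('tin y',tz&(abs(a)<.02)&(abs(b+.028)<.012),b+.028)
st('hold x',hz&(abs(b)<.04)&(abs(a-.05)<.012),a-.05)
st('hold y',hz&(abs(a)<.04)&(abs(b+.05)<.012),b+.05)
for n,m,q,o in(('x',tz&(abs(b)<.02)&(abs(a-.028)<.01),a,b),('y',tz&(abs(a)<.02)&(abs(b+.028)<.01),b,a)):
    print(n,'skew deg',np.degrees(np.polyfit(o[m],q[m],1)[0]).round(1),'tilt deg',np.degrees(np.polyfit(z[m],q[m],1)[0]).round(1))
to(.4812,.112,.15,-21.3)
E
python3 faces.py .055 .095
```

```text
tin x 159 [1.6 1.9 2.3] mm
tin y 99 [-2.2 -1.9 -1.6] mm
hold x 135 [-1.6 -1.1 -0.8] mm
hold y 97 [3.1 3.4 3.6] mm
x skew deg -0.1 tilt deg -0.3
y skew deg -0.4 tilt deg 0.1
t 6.42 tcp [0.483  0.1088 0.1679] yaw -21.54 gap 0.645 gf 75.9 F [ 0.1 -0.2 -4.2] Tz [0.02 0.05 0.02] q6 1.94
dp now-axes [-0.0057 -0.0046  0.0357] dp goal-axes [-0.0056 -0.0046  0.0357] rot [ 0.     -0.0006 -0.0007]
```

```bash
python3 -m crank '[{"dp":[-0.003,-0.004,0],"delta_rot":[0,0,-0.0003],"fingers":-1},{"dp":[-0.003,-0.004,0],"delta_rot":[0,0,-0.0003],"fingers":-1},{"dp":[0,0,0.01],"delta_rot":[0,0,0],"fingers":-1},{"dp":[0,0,0.01],"delta_rot":[0,0,0],"fingers":-1},{"dp":[0,0,0],"delta_rot":[0,0,0],"fingers":-1},{"dp":[0,0,0],"delta_rot":[0,0,0],"fingers":-1}]'
cat >> faces.py <<'E'
tp=(z>.024)&(z<.036); A=a[tp];B=b[tp]
print('top face extents mm: xmax',1000*np.percentile(A,[98,99.5])-50,'ymin',1000*np.percentile(B,[.5,2])+50)
cv2.imwrite('pics/s4.png',cv2.resize(p[130:220,235:325],None,fx=6.4,fy=6.4,interpolation=cv2.INTER_CUBIC)[:,:,::-1])
E
python3 faces.py .05 .09
```

```text
t: 6.92
tcp_pos: [0.4813, 0.1136, 0.1573]
tool_rot: [0.983, -0.185, 0.001, 0.001]
force: [-0.0, -0.3, -4.3]
finger_gap: 0.642
gripper_force: 76.0
tin x 152 [-1.3 -1.  -0.6] mm
tin y 94 [1.9 2.2 2.4] mm
hold x 141 [-1.7 -1.2 -0.7] mm
hold y 93 [3.1 3.3 3.5] mm
x skew deg -0.1 tilt deg -0.6
y skew deg 0.2 tilt deg -0.7
t 7.32 tcp [0.4818 0.1136 0.158 ] yaw -21.33 gap 0.637 gf 76.0 F [-0.3  0.3 -5.2] Tz [ 0.08 -0.01  0.01] q6 1.95
dp now-axes [0.     0.0034 0.0161] dp goal-axes [0.0001 0.0034 0.0161] rot [-0.     -0.0006 -0.0001]
top face extents mm: xmax [-0.70927274 -0.33675883] ymin [2.6623809  3.01347016]
```

View pics/s4.png

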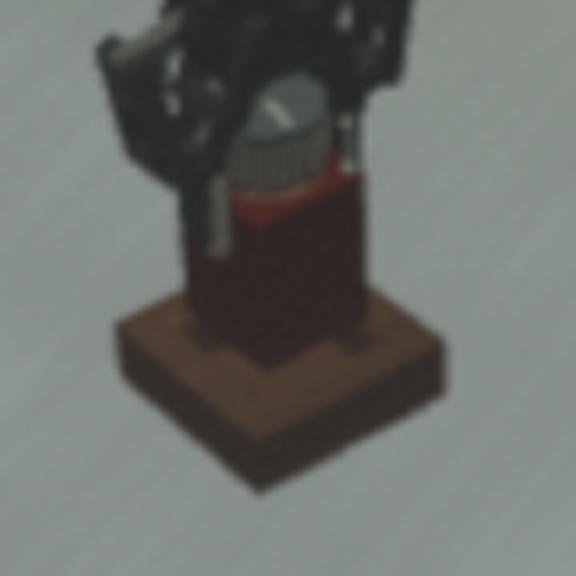

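The tin stands squarely over the pocket, its lower corner at about (265,370) inside the rim. The remaining error is about 1 mm, so I lower it in.

```bash
python3 -m crank '[{"dp":[0,-0.002,0.006],"delta_rot":[0,0,0],"fingers":-1},{"dp":[0,0,0.008],"delta_rot":[0,0,0],"fingers":-1},{"dp":[0,0,0.008],"delta_rot":[0,0,0],"fingers":-1},{"dp":[0,0,0.008],"delta_rot":[0,0,0],"fingers":-1},{"dp":[0,0,0.008],"delta_rot":[0,0,0],"fingers":-1},{"dp":[0,0,0],"delta_rot":[0,0,0],"fingers":-1},{"dp":[0,0,0],"delta_rot":[0,0,0],"fingers":-1}]'; python3 faces.py .04 .07
```

```text
t: 7.9
tcp_pos: [0.4819, 0.1145, 0.1384]
tool_rot: [0.983, -0.185, 0.001, 0.0]
force: [0.3, 0.1, -5.5]
finger_gap: 0.644
gripper_force: 76.1
tin x 113 [-1.2 -0.9 -0.4] mm
tin y 67 [2.9 3.2 3.4] mm
hold x 142 [-1.6 -1.1 -0.8] mm
hold y 93 [3.  3.3 3.6] mm
x skew deg -0.4 tilt deg -0.3
y skew deg 0.3 tilt deg -0.2
t 8.3 tcp [0.4822 0.1145 0.1391] yaw -21.32 gap 0.643 gf 76.1 F [-0.6 -1.2 -3.9] Tz [ 0.03 -0.01 -0.02] q6 1.95
dp now-axes [ 0.0001  0.0055 -0.0219] dp goal-axes [-0.      0.0055 -0.0219] rot [-0.     -0.0007 -0.    ]
top face extents mm: xmax [-0.90592767 -0.35202668] ymin [2.74589768 3.09067729]
```

Already inside the pocket with no contact. About 11 mm to go.

```bash
python3 -m crank '[{"dp":[0,0,0.006],"delta_rot":[0,0,0],"fingers":-1},{"dp":[0,0,0.006],"delta_rot":[0,0,0],"fingers":-1},{"dp":[0,0,0.006],"delta_rot":[0,0,0],"fingers":-1},{"dp":[0,0,0.004],"delta_rot":[0,0,0],"fingers":-1},{"dp":[0,0,0],"delta_rot":[0,0,0],"fingers":-1},{"dp":[0,0,0],"delta_rot":[0,0,0],"fingers":-1}]'
```

```text
t: 8.8
tcp_pos: [0.4821, 0.1145, 0.1277]
tool_rot: [0.983, -0.185, 0.002, 0.0]
force: [0.5, 0.2, -4.2]
finger_gap: 0.643
gripper_force: 76.1
```

```bash
python3 -m crank '[{"dp":[0,0,0.003],"delta_rot":[0,0,0],"fingers":-1},{"dp":[0,0,0.002],"delta_rot":[0,0,0],"fingers":-1},{"dp":[0,0,0],"delta_rot":[0,0,0],"fingers":-1},{"dp":[0,0,0],"delta_rot":[0,0,0],"fingers":-1},{"dp":[0,0,0],"delta_rot":[0,0,0],"fingers":-1}]'
```

```text
t: 9.22
tcp_pos: [0.4823, 0.1145, 0.1274]
tool_rot: [0.983, -0.185, 0.002, 0.0]
force: [-3.1, -0.7, 13.6]
finger_gap: 0.64
gripper_force: 78.4
```

The tin is on the floor: the force rose at TCP z 0.1275, as expected. I open and rise to cap height.

```bash
python3 -m crank '[{"dp":[0,0,-0.003],"delta_rot":[0,0,0],"fingers":1},{"dp":[0,0,0],"delta_rot":[0,0,0],"fingers":1},{"dp":[0,0,0],"delta_rot":[0,0,0],"fingers":1},{"dp":[0,0,0],"delta_rot":[0,0,0],"fingers":1},{"dp":[0,0,0],"delta_rot":[0,0,0],"fingers":1},{"dp":[0,0,0],"delta_rot":[0,0,0],"fingers":1},{"dp":[0,0,-0.02],"delta_rot":[0,0,0],"fingers":1},{"dp":[0,0,-0.02],"delta_rot":[0,0,0],"fingers":1},{"dp":[0,0,-0.02],"delta_rot":[0,0,0],"fingers":1},{"dp":[0,0,0],"delta_rot":[0,0,0],"fingers":1},{"dp":[0,0,0],"delta_rot":[0,0,0],"fingers":1}]'
python3 faces.py .04 .07
python3 - <<'E'
from h import *
d=np.median([manip.snapshot('scene')[1] for i in range(6)],0);p,_=manip.snapshot('scene')
v,u=np.mgrid[130:200,245:315];P=depthpts('scene',np.c_[u.ravel(),v.ravel()],d)
m=np.hypot(P[:,0]-.482,P[:,1]-.114)<.03;z=P[m,2];h,e=np.histogram(z,np.arange(.07,.13,.003));print(dict(zip(e.round(3),h)))
cv2.imwrite('pics/s5.png',cv2.resize(p[125:205,240:320],None,fx=7,fy=7,interpolation=cv2.INTER_CUBIC)[:,:,::-1])
E
```

```text
t: 10.13
tcp_pos: [0.4826, 0.1146, 0.1581]
tool_rot: [0.983, -0.185, 0.003, 0.0]
force: [0.3, -0.6, 0.7]
finger_gap: 1.002
gripper_force: 0.0
tin x 111 [-0.8 -0.5  0. ] mm
tin y 78 [2.9 3.2 3.5] mm
hold x 138 [-1.6 -1.2 -0.8] mm
hold y 95 [3.  3.3 3.6] mm
x skew deg -0.0 tilt deg 0.2
y skew deg 0.1 tilt deg -0.0
t 10.53 tcp [0.4819 0.1145 0.1566] yaw -21.32 gap 1.002 gf 0.0 F [ 0.  -0.   0.7] Tz [ 0.03 -0.02  0.02] q6 1.95
dp now-axes [0.0005 0.0052 0.0132] dp goal-axes [0.0005 0.0052 0.0132] rot [ 0.     -0.0005 -0.0001]
top face extents mm: xmax [-0.65564599 -0.36697674] ymin [2.82410517 3.17547326]
{np.float64(0.07): np.int64(13), np.float64(0.073): np.int64(10), np.float64(0.076): np.int64(13), np.float64(0.079): np.int64(17), np.float64(0.082): np.int64(62), np.float64(0.085): np.int64(15), np.float64(0.088): np.int64(16), np.float64(0.091): np.int64(18), np.float64(0.094): np.int64(19), np.float64(0.097): np.int64(17), np.float64(0.1): np.int64(21), np.float64(0.103): np.int64(18), np.float64(0.106): np.int64(20), np.float64(0.109): np.int64(21), np.float64(0.112): np.int64(155), np.float64(0.115): np.int64(7), np.float64(0.118): np.int64(0), np.float64(0.121): np.int64(0), np.float64(0.124): np.int64(0)}
```

View pics/s5.png

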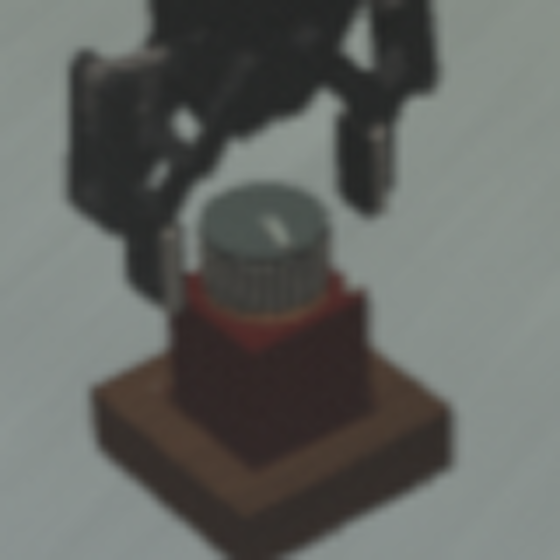

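The scene view shows the tin seated in the holder, its shoulder at z≈0.083. The cap, with its top centre at (265,218) and rib running to (290,245), is centred between the open fingers. I grip the cap.

```bash
python3 -m crank '[{"dp":[0,-0.001,-0.002],"delta_rot":[0,0,0],"fingers":-1},{"dp":[0,0,0],"delta_rot":[0,0,0],"fingers":-1},{"dp":[0,0,0],"delta_rot":[0,0,0],"fingers":-1},{"dp":[0,0,0],"delta_rot":[0,0,0],"fingers":-1},{"dp":[0,0,0],"delta_rot":[0,0,0],"fingers":-1},{"dp":[0,0,0],"delta_rot":[0,0,0],"fingers":-1},{"dp":[0,0,0],"delta_rot":[0,0,0],"fingers":-1},{"dp":[0,0,0],"delta_rot":[0,0,0],"fingers":-1},{"dp":[0,0,0],"delta_rot":[0,0,0],"fingers":-1}]' 80
python3 - <<'E'
from h import *
f=lambda c:np.c_[240+(np.array(c)[:,0]+.5)/7-.5,125+(np.array(c)[:,1]+.5)/7-.5]
P=onplane('scene',f([(262,214),(290,246)]),.1145)[:,:2];print(P)
e=P[1]-P[0];g=np.degrees(np.arctan2(e[1],e[0]));e2=P[1]-[.4822,.1145];g2=np.degrees(np.arctan2(e2[1],e2[0]))
print('rib dir',g,g2,'cap yaw',g-45,'turn needed',(-21.3+45)-g)
to(.4822,.1145,.159,-21.3)
E
```

```text
t: 11.63
tcp_pos: [0.4822, 0.1148, 0.1584]
tool_rot: [0.983, -0.185, 0.002, 0.0]
force: [-1.0, -0.7, 5.9]
finger_gap: 0.534
gripper_force: 80.9
[[0.48087241 0.11602804]
 [0.50009156 0.10363444]]
rib dir -32.816221144385544 -31.270346437981434 cap yaw -77.81622114438554 turn needed 56.51622114438554
t 11.63 tcp [0.4822 0.1148 0.1584] yaw -21.33 gap 0.534 gf 80.9 F [-1.  -0.7  5.9] Tz [-0.2   0.15 -0.03] q6 1.95
dp now-axes [ 0.0002  0.0006 -0.0012] dp goal-axes [ 0.0002  0.0006 -0.0012] rot [ 0.     -0.0006 -0.0001]
```

```bash
python3 -m crank '[{"dp":[0,0,0],"delta_rot":[0,0,-0.012],"fingers":-1},{"dp":[0,0,0],"delta_rot":[0,0,-0.014],"fingers":-1},{"dp":[0,0,0],"delta_rot":[0,0,-0.014],"fingers":-1},{"dp":[0,0,0],"delta_rot":[0,0,-0.014],"fingers":-1},{"dp":[0,0,0],"delta_rot":[0,0,-0.014],"fingers":-1}]'
python3 -c "
from h import *
to(.4822,.1145,.159,-21.3+58)"
```

```text
t: 12.05
tcp_pos: [0.4826, 0.1151, 0.1592]
tool_rot: [1.0, 0.029, 0.002, 0.001]
force: [-2.2, -0.5, 13.3]
finger_gap: 0.538
gripper_force: 81.7
t 12.05 tcp [0.4826 0.1151 0.1592] yaw 3.34 gap 0.538 gf 81.7 F [-2.2 -0.5 13.3] Tz [ 0.08  0.34 -0.12] q6 1.52
dp now-axes [-0.0008  0.0012  0.0004] dp goal-axes [-0.0013  0.0006  0.0004] rot [ 0.0004 -0.0007 -0.0927]
```

```bash
cat > rib.py <<'E'
from h import *
import sys
F=[];D=[]
for i in range(4):
    p,d=manip.snapshot('scene');F.append(p);D.append(d)
p=np.mean(F,0);d=np.median(D,0)
v,u=np.mgrid[130:190,250:310];uv=np.c_[u.ravel(),v.ravel()];P=depthpts('scene',uv,d)
C=np.array([.481,.1153]);m=np.hypot(*(P[:,:2]-C).T)<.03
top=m&(P[:,2]>.100)&(P[:,2]<.145);n=top.sum();zt=np.percentile(P[top,2],80)
# 2 mm-thick upper face
f=m&(abs(P[:,2]-zt)<.004);c=p[uv[:,1],uv[:,0]].mean(1);q=onplane('scene',uv,zt)[:,:2]
w=np.where(f,np.clip(c-np.median(c[f])-12,0,None),0)
k=w>0;mu=(q*w[:,None]).sum(0)/w.sum();r=mu-C
print('top z',zt.round(4),'median bright',np.median(c[f]).round(1),'max',c[f].max().round(1),'nrib',k.sum(),'face ctr',q[f].mean(0).round(4),'rib ctr',mu.round(4),'rib deg',np.degrees(np.arctan2(r[1],r[0])).round(1),'radius',np.hypot(*r).round(4),'goal 23.7')
E
python3 rib.py
```

```text
top z 0.1257 median bright 46.1 max 114.2 nrib 10 face ctr [0.4865 0.1358] rib ctr [0.4917 0.1373] rib deg 64.2 radius 0.0245 goal 23.7
```

```bash
sed -i 's/^top=.*/zt=float(sys.argv[1])/; s/<.03$/<.023/; s/<.004);c=/<.003);c=/' rib.py; python3 rib.py .114
python3 -c "
from h import *
p,_=manip.snapshot('scene');cv2.imwrite('pics/s6.png',cv2.resize(p[125:205,240:320],None,fx=7,fy=7,interpolation=cv2.INTER_CUBIC)[:,:,::-1])"
```

```text
Traceback (most recent call last):
  File "rib.py", line 14, in <module>
    print('top z',zt.round(4),'median bright',np.median(c[f]).round(1),'max',c[f].max().round(1),'nrib',k.sum(),'face ctr',q[f].mean(0).round(4),'rib ctr',mu.round(4),'rib deg',np.degrees(np.arctan2(r[1],r[0])).round(1),'radius',np.hypot(*r).round(4),'goal 23.7')
                  ^^^^^^^^
AttributeError: 'float' object has no attribute 'round'
```

View pics/s6.png

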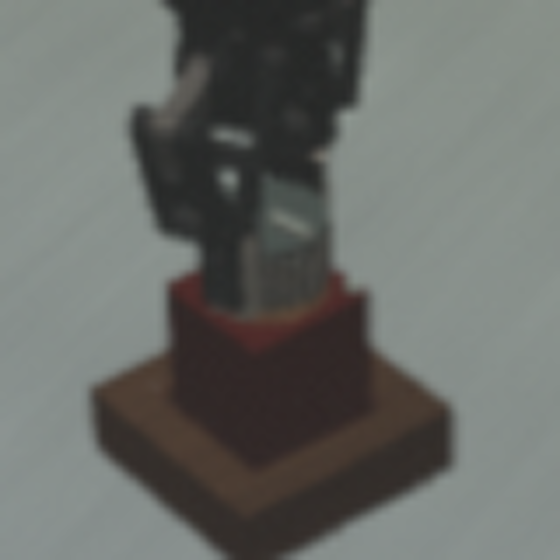

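The rib now runs from about (272,208) to (308,235), so the cap is turning with the gripper while the tin stays put.

```bash
sed -i 's/zt.round(4)/zt/' rib.py; python3 rib.py .114
python3 - <<'E'
from h import *
f=lambda c:np.c_[240+(np.array(c)[:,0]+.5)/7-.5,125+(np.array(c)[:,1]+.5)/7-.5]
P=onplane('scene',f([(272,208),(308,235)]),.1145)[:,:2];e=P[1]-P[0];e2=P[1]-[.4815,.1152]
print(P,np.degrees(np.arctan2(e[1],e[0])),np.degrees(np.arctan2(e2[1],e2[0])))
E
```

```text
top z 0.114 median bright 79.0 max 114.0 nrib 9 face ctr [0.4885 0.1206] rib ctr [0.4922 0.1174] rib deg 10.8 radius 0.0114 goal 23.7
[[0.48209191 0.12102728]
 [0.50228757 0.11255799]] -22.751313547731616 -7.2432084871268865
```

```bash
python3 -m crank '[{"dp":[0,0,0],"delta_rot":[0,0,-0.014],"fingers":-1},{"dp":[0,0,0],"delta_rot":[0,0,-0.014],"fingers":-1},{"dp":[0,0,0],"delta_rot":[0,0,-0.014],"fingers":-1},{"dp":[0,0,0],"delta_rot":[0,0,-0.014],"fingers":-1},{"dp":[0,0,0],"delta_rot":[0,0,0],"fingers":-1}]'
python3 -c "
from h import *
to(.4822,.1145,.159,34)"
python3 -m crank '[{"dp":[0,0,0],"delta_rot":[0,0,-0.012],"fingers":-1},{"dp":[0,0,0],"delta_rot":[0,0,-0.012],"fingers":-1},{"dp":[0,0,0],"delta_rot":[0,0,0],"fingers":-1},{"dp":[0,0,0],"delta_rot":[0,0,0],"fingers":-1}]'
python3 -c "
from h import *
to(.4822,.1145,.159,34)"; python3 rib.py .116
```

```text
t: 13.12
tcp_pos: [0.4825, 0.1151, 0.1593]
tool_rot: [0.979, 0.203, 0.002, 0.001]
force: [-1.4, 0.2, 13.4]
finger_gap: 0.54
gripper_force: 81.4
t 13.12 tcp [0.4825 0.1151 0.1593] yaw 23.48 gap 0.54 gf 81.4 F [-1.4  0.2 13.4] Tz [0.2  0.37 0.17] q6 1.17
dp now-axes [-0.0011  0.0009  0.0006] dp goal-axes [-0.0013  0.0007  0.0006] rot [ 0.0005 -0.0006 -0.0292]
t: 13.45
tcp_pos: [0.4826, 0.1152, 0.1593]
tool_rot: [0.961, 0.276, 0.002, 0.001]
force: [-1.3, -0.0, 12.4]
finger_gap: 0.537
gripper_force: 81.4
t 13.45 tcp [0.4826 0.1152 0.1593] yaw 31.99 gap 0.537 gf 81.4 F [-1.3 -0.  12.4] Tz [0.17 0.4  0.17] q6 1.02
dp now-axes [-0.0014  0.0007  0.0006] dp goal-axes [-0.0014  0.0007  0.0006] rot [ 0.0006 -0.0006 -0.0056]
top z 0.116 median bright 78.2 max 100.4 nrib 6 face ctr [0.4809 0.1112] rib ctr [0.4976 0.1223] rib deg 22.7 radius 0.018 goal 23.7
```

The rib is at 22.7°, and the target is 23.7°. Small nudge, then a test lift with a force check. A free cap should read about -0.6 N and a tin coming along about -6 N.

```bash
python3 -m crank '[{"dp":[0,0,0],"delta_rot":[0,0,-0.006],"fingers":-1},{"dp":[0,0,0],"delta_rot":[0,0,0],"fingers":-1},{"dp":[0,0,-0.003],"delta_rot":[0,0,0],"fingers":-1},{"dp":[0,0,-0.003],"delta_rot":[0,0,0],"fingers":-1},{"dp":[0,0,-0.003],"delta_rot":[0,0,0],"fingers":-1},{"dp":[0,0,0],"delta_rot":[0,0,0],"fingers":-1},{"dp":[0,0,0],"delta_rot":[0,0,0],"fingers":-1}]'
python3 faces.py .04 .065 | head -7; python3 -c "
from h import *
d=np.median([manip.snapshot('scene')[1] for i in range(4)],0)
v,u=np.mgrid[130:200,245:315];P=depthpts('scene',np.c_[u.ravel(),v.ravel()],d)
m=(np.hypot(P[:,0]-.481,P[:,1]-.115)<.037)&(abs(P[:,2]-.083)<.005);h,e=np.histogram(P[m,2],np.arange(.078,.0885,.001));print(h,e[:3])"
```

```text
t: 14.23
tcp_pos: [0.4825, 0.1151, 0.1631]
tool_rot: [0.956, 0.293, 0.002, 0.001]
force: [-0.7, -0.2, 7.8]
finger_gap: 0.536
gripper_force: 82.6
tin x 92 [-0.7 -0.3  0.1] mm
tin y 65 [3.1 3.4 3.7] mm
hold x 135 [-1.7 -1.3 -0.9] mm
hold y 96 [3.1 3.3 3.6] mm
x skew deg -1.4 tilt deg -0.5
y skew deg 1.1 tilt deg -0.2
t 14.63 tcp [0.4825 0.1152 0.163 ] yaw 34.11 gap 0.534 gf 82.7 F [-0.9  0.6  7.8] Tz [ 0.16  0.23 -0.02] q6 0.99
[ 8 13  5 16 46 32  6  8  9  4] [0.078 0.079 0.08 ]
```

The force is falling as the spring extends and the tin has not moved, so the cap is free. Continuing the lift.

```bash
python3 -m crank '[{"dp":[0,0,-0.004],"delta_rot":[0,0,0],"fingers":-1},{"dp":[0,0,-0.004],"delta_rot":[0,0,0],"fingers":-1},{"dp":[0,0,-0.004],"delta_rot":[0,0,0],"fingers":-1},{"dp":[0,0,0],"delta_rot":[0,0,0],"fingers":-1},{"dp":[0,0,0],"delta_rot":[0,0,0],"fingers":-1}]'
```

```text
t: 15.25
tcp_pos: [0.4821, 0.115, 0.1683]
tool_rot: [0.956, 0.293, 0.001, 0.001]
force: [-1.1, 0.4, -0.4]
finger_gap: 0.543
gripper_force: 81.8
```

```bash
python3 -m crank '[{"dp":[0,0,-0.006],"delta_rot":[0,0,0],"fingers":-1},{"dp":[0,0,-0.006],"delta_rot":[0,0,0],"fingers":-1},{"dp":[0,0,-0.006],"delta_rot":[0,0,0],"fingers":-1},{"dp":[0,0,-0.006],"delta_rot":[0,0,0],"fingers":-1},{"dp":[0,0,-0.006],"delta_rot":[0,0,0],"fingers":-1},{"dp":[0,0,-0.006],"delta_rot":[0,0,0],"fingers":-1},{"dp":[0,0,-0.006],"delta_rot":[0,0,0],"fingers":-1},{"dp":[0,0,0],"delta_rot":[0,0,0],"fingers":-1},{"dp":[0,0,0],"delta_rot":[0,0,0],"fingers":-1},{"dp":[0,0,0],"delta_rot":[0,0,0],"fingers":-1},{"dp":[0,0,0],"delta_rot":[0,0,0],"fingers":-1}]'
python3 faces.py .04 .065 | head -7; python3 rib.py .144; python3 -c "
from h import *
d=np.median([manip.snapshot('scene')[1] for i in range(6)],0)
v,u=np.mgrid[110:200,245:315];P=depthpts('scene',np.c_[u.ravel(),v.ravel()],d)
m=(np.hypot(P[:,0]-.481,P[:,1]-.115)<.024);h,e=np.histogram(P[m,2],np.arange(.075,.16,.003));print(list(zip(e.round(3).tolist(),h.tolist())))"
```

```text
t: 16.17
tcp_pos: [0.482, 0.115, 0.1893]
tool_rot: [0.956, 0.293, 0.001, 0.001]
force: [-0.6, 0.4, 0.2]
finger_gap: 0.538
gripper_force: 81.8
tin x 92 [-0.7 -0.4  0.2] mm
tin y 64 [3.1 3.3 3.6] mm
hold x 136 [-1.6 -1.2 -0.8] mm
hold y 95 [3.  3.3 3.6] mm
x skew deg -1.1 tilt deg 0.2
y skew deg 0.5 tilt deg 0.0
t 16.57 tcp [0.4821 0.115  0.1893] yaw 34.11 gap 0.543 gf 81.8 F [-0.   0.9 -0.9] Tz [-0.04  0.   -0.  ] q6 0.99
top z 0.144 median bright 77.0 max 106.7 nrib 6 face ctr [0.476  0.1106] rib ctr [0.491  0.1263] rib deg 47.8 radius 0.0149 goal 23.7
[(0.075, 0), (0.078, 0), (0.081, 9), (0.084, 6), (0.087, 9), (0.09, 66), (0.093, 10), (0.096, 15), (0.099, 28), (0.102, 14), (0.105, 0), (0.108, 0), (0.111, 0), (0.114, 0), (0.117, 1), (0.12, 5), (0.123, 5), (0.126, 5), (0.129, 4), (0.132, 4), (0.135, 5), (0.138, 6), (0.141, 13), (0.144, 37), (0.147, 1), (0.15, 0), (0.153, 0), (0.156, 0)]
```

```bash
python3 -c "
from station import manip
print(manip.sign_off())"
```

```text
the job is handed in; nothing more can be done
None
```

The tin is fully down in the holder, and I handed the job in with the unscrewed cap held in the gripper, roughly centred and about 15 mm above the mouth; the hand-in returned no verdict. A last rough camera reading put the cap's rib about 24° past the bead, inside the 40° allowance.

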